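# Clamp the heat sink in its fixture with the toggle clamp

## Robot

A 6-joint arm with a two-finger parallel gripper is mounted at the origin on a cart in front of the work surface, level with it; the furniture and walls round the work are solid. World frame = base frame: x ahead of the robot, y to its left, z up, the work surface at z = 0. Lengths are in m, angles in degrees, forces in N, time in s.
With the tool pointing down it reaches from about 0.375 to 0.9 m from the base axis. Payload 3.1 kg.
Tool frame: the origin (TCP) lies on the centre line of the jaws, within the pads' length; the fingertips stand finger_overhang ahead of it and the grasp point (between the pads) lies 5 mm behind it (finger_overhang is the distance from the TCP to the fingertips, in m); z points along the fingers, y is the line along which they close (so a half turn about z gives the same grasp; the last joint's range is limited). The gripper opens to 87 mm and grips with 3 to 60 N. Pads are 19 mm wide; open, the fingers measure 117 mm over their backs; the gripper's body (75 mm by 190 mm) begins 51 mm behind the grasp point.
Start: joints at [59.845, 30.224, 82.088, -0, 67.689, -10.227], TCP at [0.213, 0.588, 0.237] pointing down, gripper open.
Joint ranges: [-176.69, 176.69], [-43.24, 126.21], [12.49, 139.97], [-82, 262], [0, 151.66], [-163.58, 163.58]. Speed limits (degrees/s): [159.86, 159.86, 180, 180, 180, 180].

## Interface

Orientations are given as a 3x3 rotation matrix whose columns are the frame's x, y, z axes.
In Python, from rig import read_state, capture, calibration, hand_in, finger_overhang gives the robot as it stands.
- The arm moves only by the tool send_rows, never from a script. Its argument "plan" is a list of rows, each a list of 5 numbers: the closure in counts, from 0 (fully open) to 255 (shut), then the shift along the tool's x, y, z in m, then the turn about the tool's z in rad. A call has 1 to 20 rows; each row shifts and turns the commanded pose from where the row before left it, along the tool's axes as they then stand; what a row does not reach is not made up. A row lasts 1/12 s, in which the tool goes at most 41.7 mm and 7.16 degrees, less where a joint would pass 70% of its speed; a pose out of reach is approached as far as the arm can. A call is refused whole if a number of a shift passes 0.0417 or a number of a turn 0.125, either way. A call with a gripper value outside its range is refused whole. The fingers move at their own pace and stop on an object; the grip force is fixed at half the most. Time passes only in rows, so rows that do not move let the fingers close. It gives the time, the measured TCP pose, the force, the opening and the grip force at its end, in the units of the state.
- read_state(): the state, without advancing time (a new reading comes with each control period).
- capture(name): name is "scene" or "side" or "wrist"; returns (picture, depth): 480x640x3 uint8, blue, green, red; 480x640 float32, m along the optical axis (not along the pixel's ray), 0 where there is no reading.
- calibration(name): a dict with "fx", "fy", "cx", "cy" (pixels), "dist_coeffs" ([k1, k2, p1, p2, k3] as OpenCV has them; the pictures are not rectified), "xyz" and "rotation" of the camera in the world. Camera axes: x right, y down, z forward; pixel columns grow to the right and rows downward; lengths in m; the calibration is good to about 2 mm. A picture is of the moment at which its call begins: read the wrist's pose just before it. calibration takes no time and is no camera call; for the wrist camera it gives the pose at the moment of the call.
- hand_in(): hands the job in; it is judged then, once.
The state is a dict: "time_s": time; "joint_positions": joint angles; "qvel": joint speeds; "tau": joint torques, N m; "position": TCP position; "tcp_rot": TCP orientation; "force": force on the tool from outside, world axes, zero at the start; "moment": the same for the moment, N m; "opening": opening from 0.0 (shut) to 1.0 (fully open); "grasp_force": force on a finger pad.
Only numpy, scipy, OpenCV 4.12 (cv2) and the standard library are available. Lean on these libraries where they do the work, as an engineer would, in place of code of your own. Each camera call takes 0.05 s, during which the arm holds its last target. There are 200 camera calls.

## Task

The finned heat sink lies loose in the clamping fixture. Without picking anything up, push it across the bed until its side lies flat against the side rail, then push the toggle clamp's handle over past its dead point until it locks and holds the heat sink tight in the corner of side rail and end fence. Leave the other things on the bench where they are.

Things in the scene. Friction and masses are not known exactly. Their poses are not given: they have to be found in the camera images.
- fixture: Dark steel bed, 138 x 248 mm, fixed; its top is 14 mm above the bench. Frame: x across the bed to the side rail (away from the robot), y along the clamp's plunger to the end fence (to the left), z up, yaw within 0.3 rad; bed spans x -87..51, y -172..76 mm. Clamp body (top at z 45): |x| < 23, y -152..-38. The heat sink, seated against both rails, has its centre at x 0, y 22.5
- side_rail (a point): Middle of the upper inner edge of the side rail, a ground steel bar 14 mm thick standing 20 mm above the bed; its inner face is the plane fixture x = 30 mm, y -1..39
- end_fence (a point): Middle of the upper inner edge of the end fence, a like bar across the bed's left end; its inner face is the plane fixture y = 45 mm, x -67..27
- heatsink: Finned aluminium heat sink, loose on the bed, fins up: 60 mm (its y, across the fins) x 45 mm (its x, along the fins) x 28 mm high, 0.10 to 0.20 kg. Origin at the centre of its underside; its fins run along the fixture's y within 0.12 rad, so its y lies along the fixture's -x. It starts 18 to 40 mm short of the side rail and 5 to 9 mm from the end fence; slides easily (1 to 2 N)
- clamp_handle (a joint): Hinge of the clamp's handle, rad. 0 = locked on its stop (below 0.06 counts), 0.20 = dead point, grows as it opens; starts at 1.40 to 1.65 and stays put while slack. From about 0.6 the tip presses on the heat sink and the handle resists with up to 0.8 Nm (6 to 8 N at the grip) until the dead point, then snaps to 0 by itself; let go sooner, it springs back
- clamp_pivot (a point): Axis of the handle's hinge (along the fixture's x) on the fixture: fixture x 0, y -131 mm, 32 mm above the bench
- clamp_grip (a point): Point on the axis of the black grip (round bar, 22 mm thick, 70 mm long), 16 mm short of its end. Seen in the fixture's y-z plane it lies 112 mm from the pivot at elevation 0.469 rad + joint value above +y, and the grip's axis has elevation 0.197 rad + joint value. It stands up or leans away from the work at the start and closes over the top, towards the heat sink and down
- clamp_tip: Black rubber tip of the plunger, 18 mm across, axis 32 mm above the bench at fixture x = 0, driven along +y by the handle; face at y = -22 to -16 mm at the start. Presses on the heat sink's fin ends with some 60 N when locked, and slides it the last millimetres to the end fence as it closes
- driver: Bystander: small screwdriver with a blue handle, 123 mm long, 12 mm thick, lying beside the fixture on the robot's side; origin at the centre of its underside
- hexkey: Bystander: L-shaped hex key with a red sleeve, 106 x 35 x 9 mm, lying beyond the fixture; origin at the centre of its underside
- tin: Bystander: small round tin, 27 mm across, 18 mm high, standing beyond the side rail; origin at the centre of its underside
- module: Bystander: bare green circuit board with a shield can, 70 x 50 x 12 mm, left of the fixture; origin at the centre of its underside
- tape: Bystander: roll of tape, 70 mm across, 18 mm high, at the right front of the bench; origin at the centre of its underside
- cup: Bystander: plain steel cup, 58 mm across, 63 mm high, left behind the fixture; origin at the centre of its underside
- pen: Bystander: marker pen, 125 mm long, 13 mm thick, at the left front edge; origin at the centre of its underside
Things that resemble listed ones, but are neither listed nor needed, are in the scene too. Leave any purple or turquoise look-alike of the heatsink alone.

How it is judged (in metres and radians):
On the way, in this order (a step that is already met when the one before it is completed fails the run):
1. the heat sink's side lies against the side rail, with the clamp still open (x of heatsink in the frame of fixture above -0.003 m and angle between the y axis of heatsink and the x axis of fixture, either way round below 0.06 rad and value of joint clamp_handle above 0.8 rad), for 0.2 s.
2. the handle is past its dead point and locked (value of joint clamp_handle below 0.06 rad), for 0.2 s.
At the end, for the whole second after the job is handed in: The handle is locked (joint below 0.06 rad), the rubber tip presses on the heat sink with more than 25 N, and the heat sink rests within 3 mm of both rails and within 0.06 rad of square (value of joint clamp_handle below 0.06 rad and x of heatsink in the frame of fixture above -0.003 m and y of heatsink in the frame of fixture above 0.0195 m and angle between the y axis of heatsink and the x axis of fixture, either way round below 0.06 rad and contact force between clamp_tip and heatsink above 25 N and linear speed of heatsink below 0.01 m/s); the robot touches nothing.
It fails at once if the heat sink is picked up or tipped (raised more than 6 mm off the bed or tilted more than 0.2 rad) (height (world z) of heatsink above 0.02 m or angle between heatsink's own z axis and vertical above 0.2 rad).
It fails at once if a bystander is lifted or moved by more than 20 mm (distance of any of driver, hexkey, tin, module, tape, cup, pen from where it was at the start of the episode above 0.02 m).
It also fails if it takes over 51 s, if anything falls off the work surface, if the arm or the gripper's body presses on something with over 40 N, if the wrist force passes 120 N, or if a joint passes its speed limit or range.

## Working session

There is one attempt and no reset: what is moved stays moved. The work goes in short steps, Python scripts to look and compute and a tool call to move; the robot and the scene stay as the last step left them, time stands still between calls to the robot, and variables do not carry over. Pictures are saved under pics/ and viewed, at most 10 in all, crops included, and the job is handed in when it is done.

Besides the shell and the picture viewer there is one more tool, called after "Emit:" by a JSON object that holds its "method" and its "body", one argument or row to a line. send_rows: Moves the arm, as the interface text tells. Its arguments: {"type":"object","properties":{"plan":{"type":"array","items":{"type":"array","items":{"type":"number"}}}},"required":["plan"]}

```bash
ls; mkdir -p pics; cat > h.py <<'E'
import numpy as np, cv2
from rig import *
def get(n):
    c=calibration(n); im,d=capture(n); return c,im,d
def world(c,d,u,v,z=None):
    K=np.array([[c['fx'],0,c['cx']],[0,c['fy'],c['cy']],[0,0,1.]])
    p=cv2.undistortPoints(np.array([[[u,v]]],float),K,np.array(c['dist_coeffs']))[0,0]
    r=np.array([p[0],p[1],1]); R=np.array(c['rotation']); t=np.array(c['xyz'])
    if z is None: return R@(r*d[int(v),int(u)])+t
    w=R@r; return t+w*(z-t[2])/w[2]
def cloud(c,d):
    K=np.array([[c['fx'],0,c['cx']],[0,c['fy'],c['cy']],[0,0,1.]])
    v,u=np.mgrid[0:480,0:640]
    p=cv2.undistortPoints(np.stack([u,v],-1).reshape(-1,1,2).astype(float),K,np.array(c['dist_coeffs'])).reshape(480,640,2)
    r=np.dstack([p,np.ones((480,640))])*d[...,None]
    return r@np.array(c['rotation']).T+np.array(c['xyz'])
E
python3 - <<'E'
from h import *
s=read_state();print({k:np.round(v,3).tolist() for k,v in s.items()});print(finger_overhang)
for n in("scene","side"):
    c,im,d=get(n);cv2.imwrite(f"pics/{n}0.png",im);np.savez(f"{n}0.npz",im=im,d=d);print(n,c['xyz'],np.round(c['rotation'],2).tolist(),c['fx'])
E
```

```text
pics
{'time_s': 0.0, 'joint_positions': [59.845, 30.279, 82.157, 0.002, 67.688, -10.226], 'qvel': [-0.041, 0.011, 0.067, -0.0, 0.023, -0.019], 'tau': [-0.002, -44.004, -17.66, 0.063, 0.058, -0.0], 'position': [0.213, 0.587, 0.236], 'tcp_rot': [[-0.94, 0.341, -0.001], [0.341, 0.94, -0.002], [0.0, -0.002, -1.0]], 'force': [0.196, -0.316, -0.508], 'moment': [-0.044, -0.01, -0.041], 'grasp_force': 0.0, 'opening': 1.005}
0.014
scene [-0.00165869  0.58936438  0.52028157] [[-0.76, -0.27, 0.59], [-0.65, 0.35, -0.67], [-0.03, -0.9, -0.44]] 437.11424591021813
side [0.4048613  1.0799105  0.67496827] [[-0.99, -0.06, 0.12], [-0.13, 0.46, -0.88], [0.0, -0.89, -0.46]] 488.27922259946234
```

View pics/scene0.png

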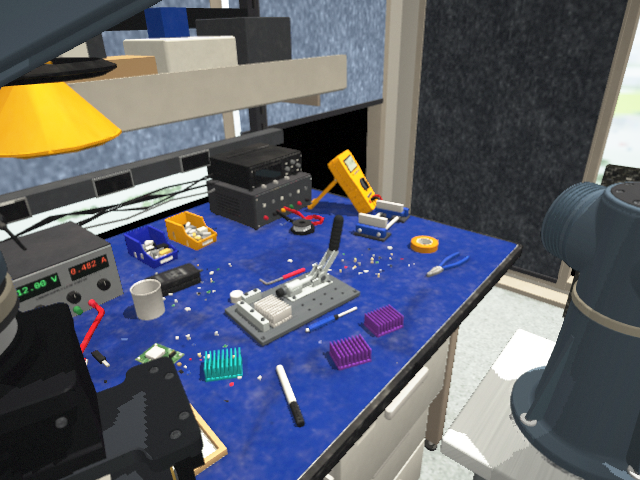

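View pics/side0.png

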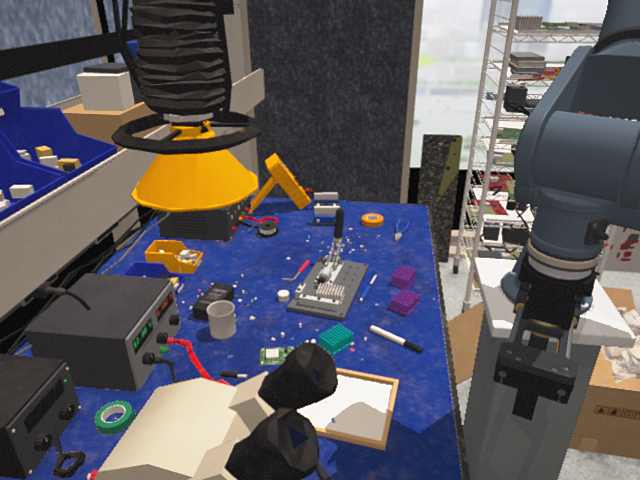

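The scene view shows the grey fixture around (292,302). The only silver heat sink is on its bed at (268,308), and the black grip is at (336,232). The purple look-alikes at (350,351) and (383,320) and the turquoise one at (223,363) lie off the fixture, so they are not the target. In the side view the fixture is at (330,288) and the heat sink at (328,291).

```bash
python3 - <<'E'
from h import *
z=np.load("scene0.npz");c=calibration("scene");P=cloud(c,z['d'])
for n,(u,v) in dict(hs=(268,305),bed=(300,325),grip=(337,225),cup=(147,290),drv=(325,318)).items(): print(n,P[v,u].round(3))
Q=P[200:360,200:380].reshape(-1,3);
m=(abs(Q[:,2]-.014)<.004); print(m.sum())
img=np.zeros((400,400),np.uint8)
c0=P[305,268]
ij=((Q[m][:,:2]-c0[:2])/.001+200).astype(int);ok=((ij>=0)&(ij<400)).all(1);img[ij[ok,0],ij[ok,1]]=255
img=cv2.morphologyEx(img,cv2.MORPH_CLOSE,np.ones((9,9)));img=cv2.morphologyEx(img,cv2.MORPH_OPEN,np.ones((5,5)))
n,l,st,_=cv2.connectedComponentsWithStats(img);k=1+st[1:,4].argmax();pts=np.argwhere(l==k).astype(np.float32)
r=cv2.minAreaRect(pts);print(r[1],r[2],(cv2.boxPoints(r)-200)*.001+c0[:2])
E
python3 - <<'E'
import cv2
im=cv2.imread('pics/scene0.png')[200:360,190:400];cv2.imwrite('pics/crop0.png',cv2.resize(im,None,fx=3.6,fy=3.6,interpolation=cv2.INTER_CUBIC))
E
```

```text
hs [0.53  0.124 0.036]
bed [0.468 0.102 0.004]
grip [ 0.517 -0.077  0.136]
cup [0.764 0.244 0.037]
drv [0.442 0.059 0.009]
3810
(249.67559814453125, 140.1924591064453) 80.31919860839844 [[ 0.43728872 -0.05710069]
 [ 0.57548482 -0.08067533]
 [ 0.61747005  0.16544485]
 [ 0.47927394  0.18901948]]
```

View pics/crop0.png

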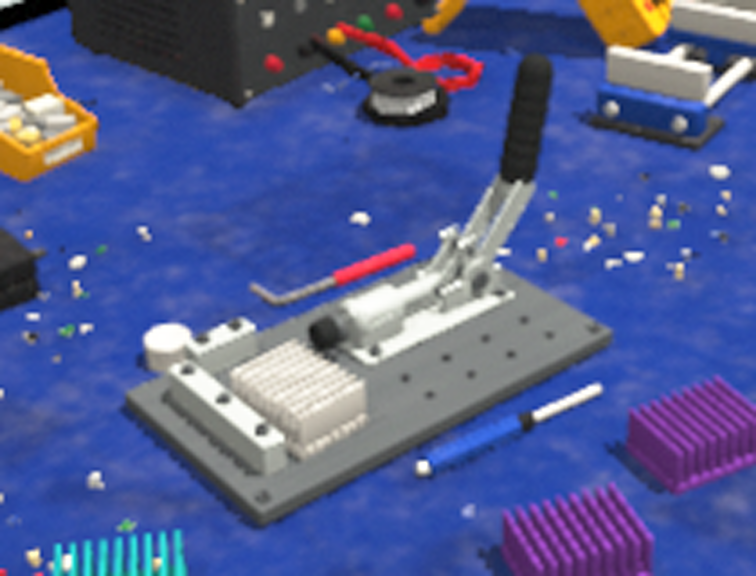

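The crop confirms it: the silver heat sink sits on the bed by the end fence, with the clamp open and its grip standing up. The fitted bed rectangle (250x140 mm) matches the given 248x138.

```bash
cat >> h.py <<'E'
O=np.array([.5532,.0985]);Y=np.array([.168,.9858]);X=np.array([.9858,-.168])
def fix(P): 
    q=np.asarray(P,float); e=q[...,:2]-O; return np.stack([e@X,e@Y,q[...,2]],-1)
E
python3 - <<'E'
from h import *
for n in("scene","side"):
    z=np.load(n+"0.npz");c=calibration(n);P=cloud(c,z['d']);F=fix(P)
    m=(F[...,2]>.037)&(F[...,2]<.05)&(abs(F[...,0]+.03)<.07)&(F[...,1]>-.012)&(F[...,1]<.06)
    q=F[m];print(n,m.sum(),q.min(0).round(3),q.max(0).round(3),cv2.minAreaRect((q[:,:2]*1000).astype(np.float32)))
    for nm,(a,b,lo,hi) in dict(rail=(.03,.044,-.001,.039),fence=(-.067,.027,.045,.059)).items():
        m=(F[...,2]>.029)&(F[...,2]<.037)&(F[...,0]>a-.006)&(F[...,0]<b+.006)&(F[...,1]>lo-.006)&(F[...,1]<hi+.006)
        q=F[m];print(nm,np.percentile(q,[2,98],axis=0).round(4).tolist() if len(q) else 0)
    m=(F[...,2]>.07)&(abs(F[...,0])<.03)&(F[...,1]>-.25)&(F[...,1]<-.0);q=F[m];print('handle',np.percentile(q,[1,50,99],axis=0).round(3).tolist())
    w=P[(P[...,2]>.1)&(P[...,0]>.3)&(P[...,0]<.8)&(P[...,1]>-.3)&(P[...,1]<.75)&(P[...,2]<.6)]
    H,xe,ye=np.histogram2d(w[:,0],w[:,1],bins=[np.arange(.3,.81,.1),np.arange(-.3,.76,.15)]);print(H.astype(int).tolist())
s=read_state();print(fix(s['position']))
E
```

```text
scene 352 [-0.066 -0.008  0.037] [0.039 0.051 0.042] ((-13.513927459716797, 22.344722747802734), (104.94918060302734, 58.615760803222656), 0.7212866544723511)
rail [[0.0294, 0.0009, 0.0297], [0.0447, 0.0385, 0.0361]]
fence [[-0.0653, 0.0396, 0.0296], [0.0254, 0.0595, 0.0363]]
handle [[-0.012, -0.194, 0.071], [-0.006, -0.176, 0.113], [0.01, -0.159, 0.154]]
[[0, 0, 0, 0, 0, 0, 0], [0, 0, 0, 0, 0, 0, 0], [0, 277, 0, 0, 25, 0, 0], [0, 0, 0, 391, 8026, 0, 0], [0, 0, 0, 226, 130, 0, 0]]
side 206 [-0.064 -0.008  0.037] [0.04  0.059 0.046] ((-11.957382202148438, 27.667057037353516), (103.51712799072266, 65.6290512084961), 3.5288312435150146)
rail [[0.0327, 0.0015, 0.0299], [0.0458, 0.0419, 0.0369]]
fence [[-0.0636, 0.0412, 0.0294], [0.0271, 0.0618, 0.0367]]
handle [[-0.008, -0.19, 0.071], [0.0, -0.173, 0.115], [0.013, -0.158, 0.159]]
[[0, 0, 0, 0, 0, 0, 0], [0, 0, 0, 0, 0, 0, 0], [0, 190, 0, 0, 0, 0, 0], [0, 0, 0, 295, 8257, 567, 0], [0, 0, 0, 94, 5943, 866, 0]]
[-0.41779516  0.42438177  0.23567467]
```

```bash
python3 - <<'E'
from h import *
for n in("scene","side"):
    z=np.load(n+"0.npz");c=calibration(n);P=cloud(c,z['d'])
    w=P[(P[...,2]>.1)&(P[...,0]>.3)&(P[...,0]<.8)&(P[...,1]>.1)&(P[...,1]<.6)&(P[...,2]<.9)]
    print(np.percentile(w,[1,50,99],axis=0).round(3).tolist(), w[w[:,0]<.65].min(0) if (w[:,0]<.65).any() else '')
E
```

```text
[[0.602, 0.274, 0.376], [0.646, 0.37, 0.421], [0.77, 0.433, 0.484]] [0.59778745 0.2679416  0.3737335 ]
[[0.615, 0.278, 0.385], [0.692, 0.402, 0.523], [0.796, 0.467, 0.655]] [0.60028983 0.27924572 0.37717479]
```

Emit:
{"method": "send_rows", "body": {
  "plan": [
    [255,0,0,0,-0.09],
    [255,0,0,0,-0.09],
    [255,-0.023,-0.029,0.004,0],
    [255,-0.023,-0.029,0.004,0],
    [255,-0.023,-0.029,0.004,0],
    [255,-0.023,-0.029,0.004,0],
    [255,-0.023,-0.029,0.004,0],
    [255,-0.023,-0.029,0.004,0],
    [255,-0.023,-0.029,0.004,0],
    [255,-0.023,-0.029,0.004,0],
    [255,-0.023,-0.029,0.004,0],
    [255,-0.023,-0.029,0.004,0],
    [255,-0.023,-0.029,0.004,0],
    [255,-0.023,-0.029,0.004,0],
    [255,-0.023,-0.029,0.004,0],
    [255,-0.023,-0.029,0.004,0],
    [255,0,0,0,0]
  ]
}}

```text
time_s: 1.52
position: [0.4668, 0.1284, 0.1801]
tcp_rot: [[-0.985, 0.173, 0.003], [0.173, 0.985, -0.002], [-0.004, -0.001, -1.0]]
force: [0.2, -0.0, 0.0]
opening: 0.005
grasp_force: 0.0
```

```bash
python3 - <<'E'
from h import *
c,im,d=get("wrist");cv2.imwrite("pics/w1.png",im);np.savez("w1.npz",im=im,d=d,**{k:np.array(v) for k,v in c.items()})
s=read_state();print(fix(s['position']),s['time_s'],s['opening'],(s['tcp_rot'][:2,1] if hasattr(s['tcp_rot'],'shape') else np.array(s['tcp_rot'])[:2,1]),s['force'])
F=fix(cloud(c,d))
m=(F[...,2]>.036)&(F[...,2]<.048)&(F[...,0]>-.08)&(F[...,0]<.028)&(F[...,1]>-.012)&(F[...,1]<.044)
q=F[m];print(m.sum(),cv2.minAreaRect((q[:,:2]*1000).astype(np.float32)))
for a,b,lo,hi in((.03,.044,-.001,.039),(-.067,.027,.045,.059)):
        m=(F[...,2]>.029)&(F[...,2]<.037)&(F[...,0]>a-.006)&(F[...,0]<b+.006)&(F[...,1]>lo-.006)&(F[...,1]<hi+.006)
        q=F[m];print(np.percentile(q,[2,98],axis=0).round(4).tolist() if len(q) else 0)
E
```

```text
[-0.09274423  0.01683177  0.18009068] 1.5667 0.010492305601749964 [0.17276332 0.98496335] [-0.33023802  0.94075576  0.19196276]
1205 ((-35.21587371826172, 15.277181625366211), (58.650264739990234, 44.81614685058594), 4.772729396820068)
[[0.0344, 0.0135, 0.0338], [0.0442, 0.0144, 0.0357]]
[[-0.0653, 0.0439, 0.0304], [-0.032, 0.0575, 0.0362]]
```

View pics/w1.png

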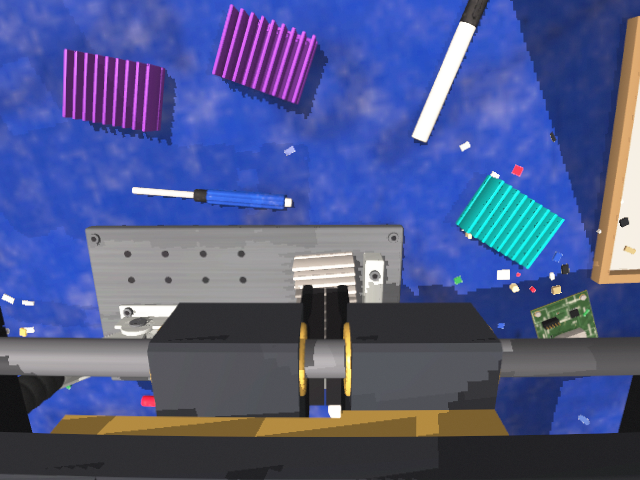

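The wrist view shows the heat sink at (325,278), slightly skewed, just ahead of the closed fingers, with the fence at (374,277). It measures 58.7x44.8 mm, centred at fixture (-35,15) and turned 0.08 rad, which fits the given size and start range. The lamp hangs above z 0.37 at y > 0.27, so it is clear of this work.

Emit:
{"method": "send_rows", "body": {
  "plan": [
    [255,0,-0.002,0.03,0],
    [255,0,0,0.03,0],
    [255,0,0,0.03,0],
    [255,0,0,0.03,0],
    [255,0,0,0.02,0],
    [255,0,0,0.007,0],
    [255,0,0,0,0],
    [255,0,0,0,0]
  ]
}}

```text
time_s: 2.23
position: [0.4621, 0.1322, 0.0338]
tcp_rot: [[-0.986, 0.166, -0.0], [0.166, 0.986, 0.0], [0.0, 0.0, -1.0]]
force: [0.7, 0.4, -0.1]
opening: 0.004
grasp_force: 0.0
```

Emit:
{"method": "send_rows", "body": {
  "plan": [
    [255,-0.005,0,0,0],
    [255,-0.005,0,0,0],
    [255,-0.005,0,0,0],
    [255,-0.004,0,0,0],
    [255,-0.004,0,0,0],
    [255,-0.004,0,0,0],
    [255,-0.004,0,0,0],
    [255,-0.004,0,0,0],
    [255,-0.004,0,0,0],
    [255,-0.004,0,0,0],
    [255,-0.003,0,0,0],
    [255,0,0,0,0]
  ]
}}

```text
time_s: 3.23
position: [0.509, 0.1237, 0.0335]
tcp_rot: [[-0.986, 0.167, 0.002], [0.167, 0.986, -0.0], [-0.002, 0.0, -1.0]]
force: [-0.1, -0.3, 0.2]
opening: 0.007
grasp_force: 0.0
```

```bash
python3 - <<'E'
from h import *
c,im,d=get("scene");s=read_state();print(fix(s['position']),s['force'])
cv2.imwrite("pics/s2.png",cv2.resize(im[230:360,200:380],None,fx=4,fy=4))
E
```

```text
[-0.0483199   0.0173624   0.03352276] [ 0.89437574 -0.72724086 -0.29176409]
```

View pics/s2.png

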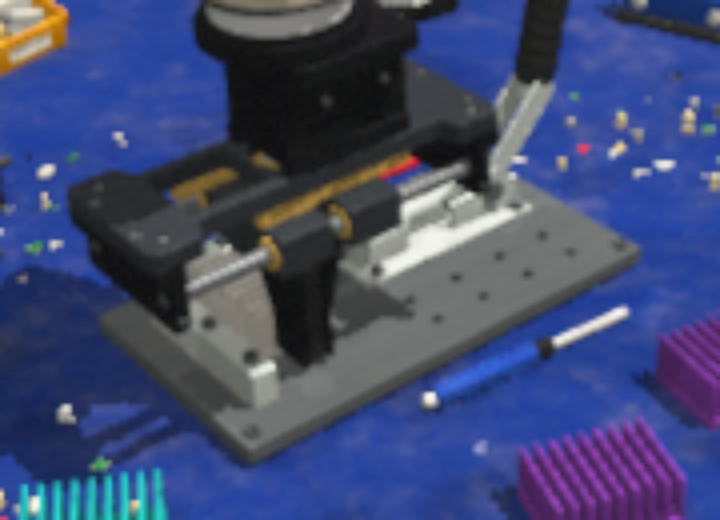

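The fingers are behind the heat sink at about (305,330) in the crop, with light contact and nothing else touched. About 9 mm remains, so I'll continue gently.

Emit:
{"method": "send_rows", "body": {
  "plan": [
    [255,-0.003,0,0,0],
    [255,-0.002,0,0,0],
    [255,-0.002,0,0,0],
    [255,-0.001,0,0,0],
    [255,0,0,0,0],
    [255,0,0,0,0]
  ]
}}

```text
time_s: 3.78
position: [0.5158, 0.1225, 0.0336]
tcp_rot: [[-0.986, 0.167, 0.001], [0.167, 0.986, -0.0], [-0.001, 0.0, -1.0]]
force: [0.4, -0.8, -0.5]
opening: 0.007
grasp_force: 0.0
```

Emit:
{"method": "send_rows", "body": {
  "plan": [
    [255,-0.001,0,0,0],
    [255,-0.001,0,0,0],
    [255,0,0,0,0],
    [255,0,0,0,0]
  ]
}}

```text
time_s: 4.12
position: [0.5176, 0.1222, 0.0336]
tcp_rot: [[-0.986, 0.167, 0.0], [0.167, 0.986, -0.0], [-0.0, -0.0, -1.0]]
force: [-0.1, 0.4, -0.2]
opening: 0.005
grasp_force: 0.2
```

Emit:
{"method": "send_rows", "body": {
  "plan": [
    [255,-0.001,0,0,0],
    [255,-0.001,0,0,0],
    [255,0,0,0,0],
    [255,0,0,0,0]
  ]
}}

```text
time_s: 4.45
position: [0.5176, 0.1221, 0.0334]
tcp_rot: [[-0.986, 0.167, -0.004], [0.167, 0.986, 0.0], [0.004, -0.001, -1.0]]
force: [-5.1, 2.3, 3.9]
opening: 0.007
grasp_force: 2.6
```

Emit:
{"method": "send_rows", "body": {
  "plan": [
    [255,-0.001,0,0,0],
    [255,-0.001,0,0,0],
    [255,0,0,0,0],
    [255,0,0,0,0]
  ]
}}

```text
time_s: 4.78
position: [0.5176, 0.122, 0.0332]
tcp_rot: [[-0.986, 0.167, -0.008], [0.167, 0.986, 0.0], [0.008, -0.001, -1.0]]
force: [-8.2, 2.8, 5.0]
opening: 0.005
grasp_force: 4.0
```

Emit:
{"method": "send_rows", "body": {
  "plan": [
    [255,0,0,0,0],
    [255,0.004,0,0,0],
    [255,0.006,0,0,0],
    [255,0.01,0,0,0],
    [255,0.01,0,-0.01,0],
    [255,0,0,-0.04,0],
    [255,0,0,-0.04,0],
    [255,0,0,-0.04,0],
    [255,0,0,-0.04,0],
    [255,0,-0.03,-0.02,0],
    [255,0,-0.04,0,0],
    [255,0,-0.04,0,0],
    [255,0,-0.04,0,0],
    [255,0,-0.04,0,0],
    [255,-0.02,-0.03,0,0],
    [255,-0.025,-0.02,0,0],
    [255,-0.02,0,0,0],
    [255,0,0,0,0]
  ]
}}

```text
time_s: 6.28
position: [0.5195, -0.124, 0.2246]
tcp_rot: [[-0.985, 0.17, 0.006], [0.17, 0.985, -0.003], [-0.007, -0.002, -1.0]]
force: [0.7, 1.0, 0.6]
opening: 0.007
grasp_force: 0.0
```

```bash
python3 - <<'E'
from h import *
s=read_state();print(fix(s['position']),s['time_s'],s['force'])
for n in("scene","side"):
    c,im,d=get(n);F=fix(cloud(c,d))
    cv2.imwrite(f"pics/{n}3.png",cv2.resize(im[180:360,190:400],None,fx=3.3,fy=3.3))
    m=(F[...,2]>.037)&(F[...,2]<.048)&(F[...,0]>-.08)&(F[...,0]<.028)&(F[...,1]>-.012)&(F[...,1]<.044)
    q=F[m];print(m.sum(),cv2.minAreaRect((q[:,:2]*1000).astype(np.float32)))
    for z in(.08,.1,.12,.135,.15):
        m=(abs(F[...,2]-z)<.006)&(abs(F[...,0])<.03)&(F[...,1]>-.25)&(F[...,1]<-.1);q=F[m]
        print(z,np.percentile(q,[3,97],axis=0).round(3).tolist() if len(q) else 0)
E
```

```text
[ 0.00410288 -0.22497118  0.22459156] 6.2833 [0.70432037 0.97742907 0.61466395]
326 ((-0.447998046875, 14.620412826538086), (46.502708435058594, 56.718143463134766), 89.81282043457031)
0.08 [[-0.01, -0.18, 0.074], [0.009, -0.162, 0.085]]
0.1 [[-0.011, -0.184, 0.094], [0.006, -0.167, 0.105]]
0.12 [[-0.011, -0.191, 0.115], [0.007, -0.171, 0.126]]
0.135 [[-0.011, -0.193, 0.13], [0.005, -0.175, 0.141]]
0.15 [[-0.01, -0.194, 0.145], [0.007, -0.178, 0.155]]
177 ((-0.8979682922363281, 15.808835983276367), (52.260467529296875, 46.63802719116211), 1.6413724422454834)
0.08 [[-0.007, -0.178, 0.075], [0.012, -0.159, 0.086]]
0.1 [[-0.007, -0.175, 0.095], [0.011, -0.163, 0.105]]
0.12 [[-0.009, -0.182, 0.115], [0.013, -0.168, 0.125]]
0.135 [[-0.007, -0.184, 0.13], [0.011, -0.171, 0.141]]
0.15 [[-0.007, -0.193, 0.144], [0.012, -0.176, 0.156]]
```

View pics/scene3.png

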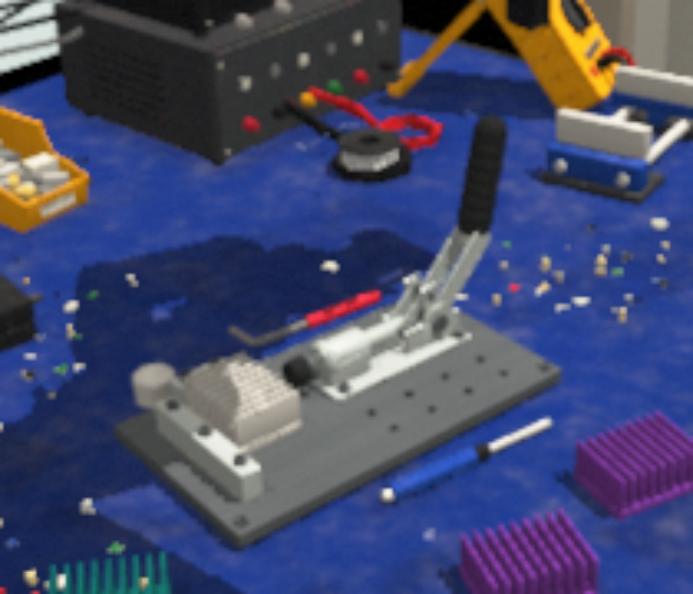

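The heat sink (crop 243,395) now lies against the side rail: centre x ≈ 0, y ≈ 15, square. The grip is still open at (480,175), with joint ≈ 1.55. Next I'll compute the fingertip path along the grip.

```bash
python3 - <<'E'
import numpy as np
w=.013
for q in [1.55,1.4,1.3,1.2,1.1,1,.9,.8,.7,.6,.5,.4,.3,.2,.1,.0]:
    G=np.array([-.131,.032])+.112*np.array([np.cos(.469+q),np.sin(.469+q)])
    a=.197+q; n=np.array([-np.sin(a),np.cos(a)]); ax=np.array([np.cos(a),np.sin(a)])
    C=G+.011*n-.005*ax*0; print(q,(C-[w,-.014]).round(4))
E
```

```text
1.55 [-0.2034  0.145 ]
1.4 [-0.1879  0.1528]
1.3 [-0.177   0.1566]
1.2 [-0.1658  0.1594]
1.1 [-0.1544  0.161 ]
1 [-0.1429  0.1614]
0.9 [-0.1313  0.1607]
0.8 [-0.1199  0.1589]
0.7 [-0.1088  0.1559]
0.6 [-0.098   0.1519]
0.5 [-0.0877  0.1468]
0.4 [-0.0779  0.1406]
0.3 [-0.0688  0.1336]
0.2 [-0.0604  0.1256]
0.1 [-0.0529  0.1169]
0.0 [-0.0462  0.1074]
```

Emit:
{"method": "send_rows", "body": {
  "plan": [
    [255,0.004,-0.002,0.03,0],
    [255,0,0,0.03,0],
    [255,0,0,0.02,0],
    [255,0,0,0.01,0],
    [255,0,0,0,0]
  ]
}}

```text
time_s: 6.8
position: [0.5089, -0.1205, 0.1318]
tcp_rot: [[-0.986, 0.166, -0.006], [0.166, 0.986, 0.003], [0.006, 0.002, -1.0]]
force: [-0.2, 0.2, -0.7]
opening: 0.003
grasp_force: 0.0
```

Emit:
{"method": "send_rows", "body": {
  "plan": [
    [255,-0.007,0,0,0],
    [255,0,0.008,-0.002,0],
    [255,0,0.008,-0.002,0],
    [255,0,0.008,-0.003,0],
    [255,0,0.008,-0.003,0],
    [255,0,0.008,-0.003,0],
    [255,0,0.008,-0.003,0],
    [255,0,0.008,-0.002,0],
    [255,0,0.008,-0.002,0],
    [255,0,0.008,-0.001,0],
    [255,0,0.008,0,0],
    [255,0,0,0,0],
    [255,0,0,0,0]
  ]
}}

```text
time_s: 7.88
position: [0.5312, -0.0435, 0.154]
tcp_rot: [[-0.986, 0.166, -0.002], [0.166, 0.986, 0.001], [0.002, 0.001, -1.0]]
force: [-0.3, -0.7, -0.8]
opening: 0.005
grasp_force: 0.0
```

```bash
python3 - <<'E'
from h import *
s=read_state();print(fix(s['position']),s['time_s'],s['force'])
c,im,d=get("scene");c2,i2,_=get("side")
cv2.imwrite("pics/s4.png",np.hstack([cv2.resize(im[160:360,200:360],None,fx=2.5,fy=2.5),cv2.resize(i2[180:340,260:420],(400,500))[:500]]) )
E
```

```text
[ 0.00213319 -0.14367925  0.15403778] 7.8833 [-0.28935985 -0.69127124 -0.81691257]
```

View pics/s4.png

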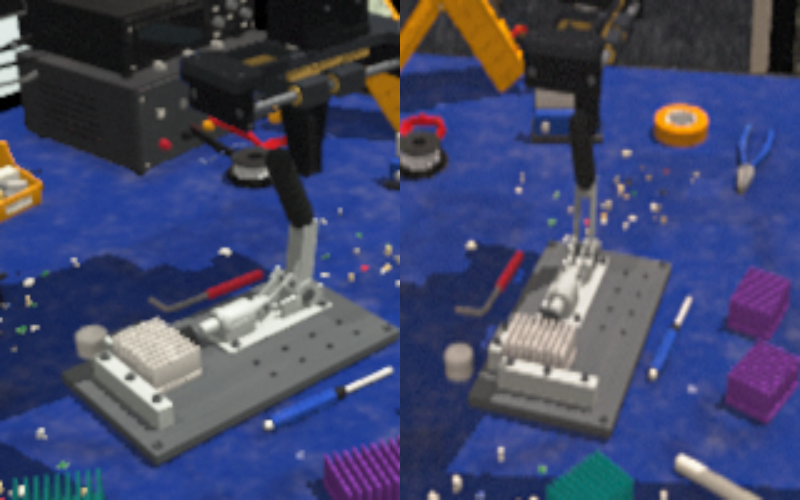

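The handle is following the fingers: the grip leans forward (about 290,190 left panel) and the heat sink is still seated. Continuing over and down.

Emit:
{"method": "send_rows", "body": {
  "plan": [
    [255,0,0.006,0.001,0],
    [255,0,0.006,0.001,0],
    [255,0,0.006,0.001,0],
    [255,0,0.006,0.001,0],
    [255,0,0.0055,0.0015,0],
    [255,0,0.0055,0.0015,0],
    [255,0,0.0055,0.0015,0],
    [255,0,0.0055,0.0015,0],
    [255,0,0.004,0.002,0],
    [255,0,0.004,0.002,0],
    [255,0,0.004,0.002,0],
    [255,0,0.004,0.002,0],
    [255,0,0.004,0.003,0],
    [255,0,0,0,0]
  ]
}}

```text
time_s: 9.15
position: [0.543, 0.0212, 0.133]
tcp_rot: [[-0.986, 0.167, -0.0], [0.167, 0.986, 0.001], [0.0, 0.001, -1.0]]
force: [0.5, -1.8, 1.7]
opening: 0.006
grasp_force: 0.8
```

Emit:
{"method": "send_rows", "body": {
  "plan": [
    [255,0,0.003,0.0025,0],
    [255,0,0.003,0.0025,0],
    [255,0,0.003,0.0025,0],
    [255,0,0.003,0.0025,0],
    [255,0,0.003,0.0025,0],
    [255,0,0.003,0.0025,0],
    [255,0,0,0,0]
  ]
}}

```text
time_s: 9.73
position: [0.5453, 0.0393, 0.1177]
tcp_rot: [[-0.986, 0.167, -0.002], [0.167, 0.986, 0.001], [0.002, 0.001, -1.0]]
force: [0.4, -0.1, -0.2]
opening: 0.004
grasp_force: 0.0
```

```bash
python3 - <<'E'
from h import *
s=read_state();print(fix(s['position']),s['time_s'],s['force'])
c,im,d=get("scene");c2,i2,_=get("side");F=fix(cloud(c,d))
cv2.imwrite("pics/s5.png",np.hstack([cv2.resize(im[200:360,200:360],(400,400)),cv2.resize(i2[180:340,260:420],(400,400))]))
m=(F[...,2]>.055)&(F[...,2]<.12)&(abs(F[...,0])<.02)&(F[...,1]>-.1)&(F[...,1]<.0);q=F[m]
for y in(-.07,-.055,-.04,-.03,-.02):
    k=abs(q[:,1]-y)<.005; print(y,k.sum(),q[k,2].max() if k.any() else '')
E
```

```text
[ 0.00211871 -0.05972914  0.1176696 ] 9.7333 [ 0.36099805 -0.11586198 -0.24336355]
-0.07 51 0.11922684805073541
-0.055 97 0.11998464107280382
-0.04 48 0.09204405715365543
-0.03 49 0.09493537646062733
-0.02 47 0.09643254778676724
```

View pics/s5.png

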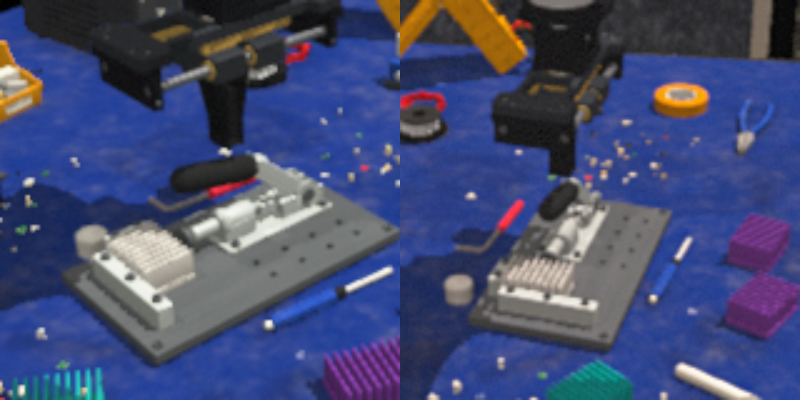

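The grip has snapped over and lies low at about (215,172). Its top is at z 0.095 with slope 0.2, which is the locked position, and the fingertips are clear. The tip presses on the heat sink, which is in the corner. I'll back off, check the numbers and hand in.

Emit:
{"method": "send_rows", "body": {
  "plan": [
    [255,0,0,-0.02,0],
    [255,0,0,-0.04,0],
    [255,0,0,-0.03,0],
    [255,0,0,0,0],
    [255,0,0,0,0],
    [255,0,0,0,0]
  ]
}}

```text
time_s: 10.33
position: [0.5452, 0.0383, 0.2082]
tcp_rot: [[-0.986, 0.167, -0.001], [0.167, 0.986, 0.0], [0.001, 0.0, -1.0]]
force: [-0.6, -0.0, -0.8]
opening: 0.005
grasp_force: 0.0
```

```bash
python3 - <<'E'
from h import *
for n in("scene","side"):
    c,im,d=get(n);F=fix(cloud(c,d))
    m=(F[...,2]>.038)&(F[...,2]<.046)&(F[...,0]>-.08)&(F[...,0]<.034)&(F[...,1]>-.005)&(F[...,1]<.05);q=F[m]
    print(n,m.sum(),cv2.minAreaRect((q[:,:2]*1000).astype(np.float32)))
    m=(F[...,2]>.06)&(F[...,2]<.12)&(abs(F[...,0])<.02)&(abs(F[...,1]+.04)<.03);q=F[m]
    print([round(float(np.percentile(q[abs(q[:,1]-y)<.004,2],98)),4) for y in(-.06,-.05,-.04,-.03,-.02)])
print(read_state()['force'],read_state()['time_s']); print(hand_in())
E
```

```text
scene 286 ((1.5610008239746094, 20.02776336669922), (49.1002311706543, 60.78057861328125), 89.97470092773438)
[0.0877, 0.0895, 0.0921, 0.094, 0.0957]
side 198 ((3.2387428283691406, 22.056081771850586), (60.126041412353516, 53.21900177001953), 2.246978759765625)
[0.09, 0.0927, 0.0933, 0.0959, 0.0986]
[-0.08675548 -0.4174274   1.27475564] 10.4333
the job is handed in; nothing more can be done
None
```

I pushed the heat sink flat against the side rail, swung the clamp handle over until it locked with the heat sink in the corner, backed the arm clear and handed in at 10.4 s. The cameras show it square and seated within a few mm, but the tip's clamping force was not measured and no verdict came back.

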